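# Tip out the flip-lid box of bushes

## Task

Move the spray can that stands in the marked bay onto the middle of the round rubber mat, then slide the tray squarely into the middle of the bay, its tab on the side away from the stand, and let go of it. Then take the steel box by its handle and swing it right over to its stop, so that the lid falls open by itself (do not touch the lid) and all five bushes drop into the tray; swing it back upright with its lid shut. Leave the tray in the bay, keep the can upright and leave the other things on the table alone.

Things in the scene. Friction and masses are not known exactly. Their poses are not given: they have to be found in the camera images.
- stand: Fixed grey tipping stand, pose varies. Origin on the table straight below the middle of the box's pivot; the box tips towards its +y side. Two posts (x = +-65 to 75 mm, y = -73 to -43) carry side arms (same x, y = -73 to 13, z = 119 to 145 mm). A 6 mm high foot covers y = -110 to -40; a bar joins the posts at y = -58, z = 56 to 68. Below z = 70 mm it is open at y > -40.
- pivot (a point): Middle of the pivot, which runs along the stand's x axis, at stand (0, 0, 130) mm; axes as the stand's. The box at rest fills stand x = -50 to 50, y = -90 to 0, z = 70 to 130 mm, with its lid on top up to z = 133 and y = 4 mm. The pivot lies on the box's upper rim at its bay-side edge.
- bay (a point): Centre of the bay, a rectangle outlined in black on the table under and beside the pivot (stand x = -80 to 80 mm, y = -22 to 122 mm); this point lies at stand (0, 50, 0) mm; its axes are those of the stand.
- tipbox (a joint): Angle of the steel box about the pivot: 0 = at rest, mouth up (gravity holds it there). It grows as the handle rises and the box swings up and over towards stand +y; stop at 2.6 rad, mouth down over the bay. It turns easily (about 3 N at the handle) and falls to 0 or to 2.6 when let go.
- handle (a point): Middle of the box's handle, a round bar 12 mm thick along stand x, its two end arms 50 mm long to the box's rear wall, 78 mm clear between them. Moves with the box: stand (0, -140, 120) mm at angle 0, then on an arc of about 140 mm radius about the pivot, over the top. The bar can turn between the fingers. Its z axis is the box's upward axis.
- lid: Plain loose-hinged lid of the box, 104 x 94 x 3 mm, no latch and no spring; origin in the middle of its hinge on the box's rear (handle-side) rim, z out of the box, y from hinge to free edge. Falls open (up to 92 degrees) when the box is turned over and shut when it is turned back.
- tray: Loose blue plastic tray, 150 (x) x 140 (y) x 40 mm high, walls and floor 4 mm, 0.25 kg, open top. Origin under its centre, z up. An upright grip tab, 60 mm wide and 12 mm thick, stands against the outside of its +y wall (y = 69 to 81 mm) and rises to 73 mm.
- tab (a point): Top middle of the tray's grip tab (tray x = 0, y = 75, z = 73 mm); the tab is 12 mm thick along the tray's y axis.
- can: Plain metal spray can, 50 mm across, 114 mm tall with a narrow white cap (24 mm across above 106 mm), 0.2 kg, standing in the bay at the start. Origin at the centre of its base.
- mat: Fixed black rubber disc on the table, 90 mm across, 4 mm thick, origin at the centre of its underside.
- bush0: Black rubber bush, a 28 mm flange 5 mm thick on a 20 mm body, 26 mm tall, about 30 g; one of five alike; starts in the box. Origin at the centre of its flange face.
- bush1: Black rubber bush, a 28 mm flange 5 mm thick on a 20 mm body, 26 mm tall, about 30 g; one of five alike; starts in the box. Origin at the centre of its flange face.
- bush2: Black rubber bush, a 28 mm flange 5 mm thick on a 20 mm body, 26 mm tall, about 30 g; one of five alike; starts in the box. Origin at the centre of its flange face.
- bush3: Black rubber bush, a 28 mm flange 5 mm thick on a 20 mm body, 26 mm tall, about 30 g; one of five alike; starts in the box. Origin at the centre of its flange face.
- bush4: Black rubber bush, a 28 mm flange 5 mm thick on a 20 mm body, 26 mm tall, about 30 g; one of five alike; starts in the box. Origin at the centre of its flange face.
- spray: Bystander, leave alone: white plastic bottle, 52 mm across, 150 mm tall. Origin on its underside.
- tin: Bystander, leave alone: closed metal can, 60 mm across, 75 mm tall. Origin on its underside.
- bin: Bystander, leave alone: small open blue bin 120 x 90 x 50 mm high, without any tab. Origin on its underside.
- driver: Bystander, leave alone: screwdriver lying flat, about 200 mm long. Origin at its underside near the middle.
- gasket: Bystander, leave alone: black rubber ring lying flat, 64 mm outside, 10 mm thick. Origin on its underside.
- gauge: Bystander, leave alone: steel block 50 x 30 x 30 mm. Origin on its underside.
- spanner: Bystander, leave alone: steel spanner lying flat, about 180 mm long. Origin at its underside near the middle.
Not all that is in view belongs to the job. What is shaped like the can but pink is not meant.

How it is judged (in metres and radians):
On the way, in this order (a step that is already met when the one before it is completed fails the run):
1. the can stands upright on the mat, let go, while the box is still upright (horizontal distance between can and mat below 0.03 m and angle between can's own z axis and vertical below 0.15 rad and height (world z) of can below 0.012 m and contact force between the fingers and can below 0.1 N and value of joint tipbox below 0.2 rad), for 0.2 s.
2. the tray stands flat in the bay, let go, tab away from the stand, while the box is still upright (horizontal distance between tray and bay below 0.035 m and angle between tray's own z axis and vertical below 0.06 rad and height (world z) of tray below 0.006 m and y of tab in the frame of stand above 0.09 m and contact force between the fingers and tray below 0.1 N and value of joint tipbox below 0.2 rad), for 0.2 s.
3. the box is swung over with its lid hanging open and all five bushes are in the tray (value of joint tipbox above 2.3 rad and angle between the z axis of lid and the z axis of handle, either way round above 0.4 rad and x of bush0 in the frame of tray between -0.075 and 0.075 m and y of bush0 in the frame of tray between -0.07 and 0.07 m and z of bush0 in the frame of tray between -0.005 and 0.05 m and x of bush1 in the frame of tray between -0.075 and 0.075 m and y of bush1 in the frame of tray between -0.07 and 0.07 m and z of bush1 in the frame of tray between -0.005 and 0.05 m and x of bush2 in the frame of tray between -0.075 and 0.075 m and y of bush2 in the frame of tray between -0.07 and 0.07 m and z of bush2 in the frame of tray between -0.005 and 0.05 m and x of bush3 in the frame of tray between -0.075 and 0.075 m and y of bush3 in the frame of tray between -0.07 and 0.07 m and z of bush3 in the frame of tray between -0.005 and 0.05 m and x of bush4 in the frame of tray between -0.075 and 0.075 m and y of bush4 in the frame of tray between -0.07 and 0.07 m and z of bush4 in the frame of tray between -0.005 and 0.05 m), for 0.2 s.
At the end, for the whole second after the job is handed in: Box back upright (angle below 0.1 rad) with its lid shut (within 0.1 rad), all five bushes lying still inside the tray, tray flat on the table with its centre within 35 mm of the bay's centre, can upright on the mat within 30 mm of its centre (horizontal distance between can and mat below 0.03 m and angle between can's own z axis and vertical below 0.15 rad and height (world z) of can below 0.012 m and horizontal distance between tray and bay below 0.035 m and angle between tray's own z axis and vertical below 0.06 rad and height (world z) of tray below 0.006 m and x of bush0 in the frame of tray between -0.075 and 0.075 m and y of bush0 in the frame of tray between -0.07 and 0.07 m and z of bush0 in the frame of tray between -0.005 and 0.05 m and x of bush1 in the frame of tray between -0.075 and 0.075 m and y of bush1 in the frame of tray between -0.07 and 0.07 m and z of bush1 in the frame of tray between -0.005 and 0.05 m and x of bush2 in the frame of tray between -0.075 and 0.075 m and y of bush2 in the frame of tray between -0.07 and 0.07 m and z of bush2 in the frame of tray between -0.005 and 0.05 m and x of bush3 in the frame of tray between -0.075 and 0.075 m and y of bush3 in the frame of tray between -0.07 and 0.07 m and z of bush3 in the frame of tray between -0.005 and 0.05 m and x of bush4 in the frame of tray between -0.075 and 0.075 m and y of bush4 in the frame of tray between -0.07 and 0.07 m and z of bush4 in the frame of tray between -0.005 and 0.05 m and linear speed of each of bush0, bush1, bush2, bush3, bush4 below 0.05 m/s and value of joint tipbox below 0.1 rad and angle between the z axis of lid and the z axis of handle, either way round below 0.1 rad); the robot touches nothing.
It fails at once if the fingers touch the lid (contact force between the fingers and lid above 0.5 N).
It fails at once if the can is knocked over (angle between can's own z axis and vertical above 0.7 rad).
It fails at once if another thing on the table is shifted by more than 30 mm or knocked over (distance of any of spray, tin, bin, driver, gasket, gauge, spanner from where it was at the start of the episode above 0.03 m or angle between any of spray, tin, bin, gauge's own z axis and vertical above 0.6 rad).
It also fails if it takes over 72 s, if anything falls off the work surface, if the arm or the gripper's body presses on something with over 40 N, if the wrist force passes 120 N, or if a joint passes its speed limit or range.

## Robot

A 6-joint arm with a two-finger parallel gripper is mounted at the origin on the work surface. World frame = base frame: x ahead of the robot, y to its left, z up, the work surface at z = 0. Lengths are in mm, angles in degrees, forces in N, time in s.
With the tool pointing down it reaches from about 300 to 850 mm from the base axis. Payload 4.2 kg.
Tool frame: the origin (TCP) lies at the very end of the fingers, on their centre line; the grasp point (between the pads) lies 19 mm behind it (env.grasp_offset is the distance from the TCP to the grasp point, in mm); z points along the fingers, y is the line along which they close (so a half turn about z gives the same grasp; the last joint's range is limited). The gripper opens to 91 mm and grips with 3 to 60 N. Pads are 32 mm wide; open, the fingers measure 118 mm over their backs; the gripper's body (76 mm by 178 mm) begins 60 mm behind the grasp point.
Start: joints at [65.088, 18.312, 89.639, -0, 72.044, -1.146], TCP at [231.734, 526.256, 184.176] pointing down, gripper open.
Joint ranges: [-177.97, 177.97], [-48.28, 115.42], [12.27, 149.76], [-77.06, 257.06], [2.81, 150.46], [-146.56, 146.56]. Speed limits (degrees/s): [147.25, 147.25, 180, 180, 180, 180].

## Interface

Orientations are given as [roll, pitch, yaw] about the fixed x, y, z axes, in that order (R = Rz(yaw) Ry(pitch) Rx(roll)).
In Python, from workcell import env gives the robot as it stands. The module is installed in compiled form; this text tells all that it offers.
- The arm moves only by the tool send_rows, never from a script. Its argument "motion" is a list of rows, each an object of numbers: "tx", "ty", "tz": the shift along the tool's x, y, z in units of 500 mm (1.0 is 500 mm); "rx", "ry", "rz": the turn, a rotation vector about the tool's x, y, z in units of 30 degrees (1.0 is 30 degrees); "gripper": the closure, from -1 (fully open) to 1 (shut). In form: [{"tx": .., "ty": .., "tz": .., "rx": .., "ry": .., "rz": .., "gripper": ..}, ...]. A call has 1 to 12 rows; each row shifts and turns the commanded pose from where the row before left it, along the tool's axes as they then stand; what a row does not reach is not made up. A row lasts 1/8 s, in which the tool goes at most 62.5 mm and 10.7 degrees, less where a joint would pass 70% of its speed; a pose out of reach is approached as far as the arm can. A call with a number of a shift or a turn outside -1 to 1 is refused whole. A call with a gripper value outside its range is refused whole. The fingers move at their own pace and stop on an object; "grip_force" is the grip in N (left out, the last holds). Time passes only in rows, so rows that do not move let the fingers close. It gives the time, the measured TCP pose, the force, the opening and the grip force at its end, in the units of the state.
- env.state(): the state, without advancing time (a new reading comes with each control period).
- env.grab_frame(name): name is "scene" or "top"; returns a dict with "frame" (400x640x3 uint8, red, green, blue), "vertical_fov" (degrees; the focal length in pixels is half the picture's height over the tangent of half this angle, whatever the lens; pixels are square), "cx", "cy" (the principal point, pixels), "k1" (the pictures are not rectified: a ray, as slopes to the right and down, at radius r is drawn at 1 + k1 r^2 times it, then the intrinsics apply), "rvec" (rotation vector, rad) and "tvec" (3), from world to camera coordinates, as OpenCV has them. Camera axes: x right, y down, z forward; pixel columns grow to the right and rows downward; lengths in mm; the calibration is good to about 2 mm. A picture is of the moment at which its call begins. There is no depth.
- env.job_done(): hands the job in; it is judged then, once.
The state is a dict: "time_s": time; "qpos": joint angles; "qvel": joint speeds; "effort": joint torques, N m; "ee_pos": TCP position; "ee_rot": TCP orientation; "force": force on the tool from outside, world axes, zero at the start; "torque": the same for the moment, N m; "gripper_width": finger opening in mm; "gripper_force": force on a finger pad.
Only numpy, scipy, OpenCV 4.12 (cv2) and the standard library are available. Lean on these libraries where they do the work, as an engineer would, in place of code of your own. Each camera call takes 0.05 s, during which the arm holds its last target. There are 200 camera calls.

## Working session

There is one attempt and no reset: what is moved stays moved. The work goes in short steps, Python scripts to look and compute and a tool call to move; the robot and the scene stay as the last step left them, time stands still between calls to the robot, and variables do not carry over. Pictures are saved under pics/ and viewed, at most 10 in all, crops included, and the job is handed in when it is done.

Besides the shell and the picture viewer there is one more tool, called after ">>>" in YAML: its name, and indented under it one key for each argument. send_rows: Moves the arm, as the interface text tells. Shifts and turns lie within -1 to 1; 1 stands for 500 mm of shift or 30 degrees of turn. Its arguments: {"type":"object","properties":{"motion":{"type":"array"},"grip_force":{"type":"number"}},"required":["motion"]}

```bash
mkdir -p pics; cat > h.py <<'E'
import numpy as np, cv2
from workcell import env
def grab(n,fn=None):
    g=env.grab_frame(n)
    if fn: cv2.imwrite('pics/'+fn,g['frame'][:,:,::-1])
    return g
def cam(g):
    f=200/np.tan(np.radians(g['vertical_fov']/2)); R=cv2.Rodrigues(np.array(g['rvec'],float))[0]
    return f,R,np.array(g['tvec'],float).ravel()
def ray(g,u,v):
    f,R,t=cam(g); d=np.array([(u-g['cx'])/f,(v-g['cy'])/f]); p=d.copy()
    for _ in range(30): p=d/(1+g['k1']*(p@p))
    return -R.T@t, R.T@np.array([p[0],p[1],1.])
def onz(g,u,v,z):
    c,d=ray(g,u,v); return c+d*(z-c[2])/d[2]
def proj(g,P):
    f,R,t=cam(g); q=R@np.array(P,float)+t; p=q[:2]/q[2]; p=p*(1+g['k1']*(p@p)); return p*f+[g['cx'],g['cy']]
def cross(g1,p1,g2,p2):
    a,d=ray(g1,*p1); b,e=ray(g2,*p2); s=np.linalg.lstsq(np.c_[d,-e],b-a,rcond=None)[0]
    return (a+d*s[0]+b+e*s[1])/2, np.linalg.norm(a+d*s[0]-b-e*s[1])
E
python3 -c "
from h import *
np.set_printoptions(suppress=True,precision=1)
for n in ('top','scene'):
    g=grab(n,n+'0.png'); c,d=ray(g,320,200); print(n,c,d,g['vertical_fov'],g['k1'])
print(env.state())"
```

```text
top [ 403.7  -27.7 1058.1] [ 0.1 -0.  -1. ] 50.020200420022704 -0.06289233536960259
scene [1310.1 -143.9  789.2] [-0.7  0.1 -0.7] 49.7190036010938 -0.004382934432021523
{'time_s': 0.1, 'qpos': array([65.1, 18.3, 89.7,  0. , 72. , -1.1]), 'qvel': array([-0. , -0.1, -0.1, -0.1,  0.1, -0.1]), 'effort': array([ -0. , -41.3, -23.3,   0.1,   0. ,  -0. ]), 'ee_pos': array([231.5, 525.8, 183.4]), 'ee_rot': array([-179.9,   -0. ,  156.2]), 'force': array([ 1.7,  0.1, -0.1]), 'torque': array([ 0., -0.,  0.]), 'gripper_force': 0.0, 'gripper_width': 91.31836829881749}
```

View pics/top0.png

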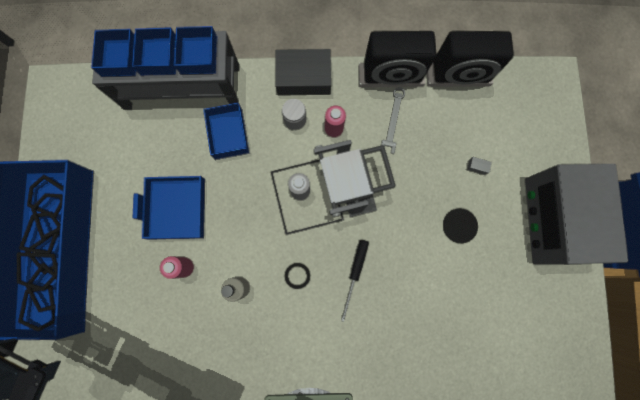

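View pics/scene0.png

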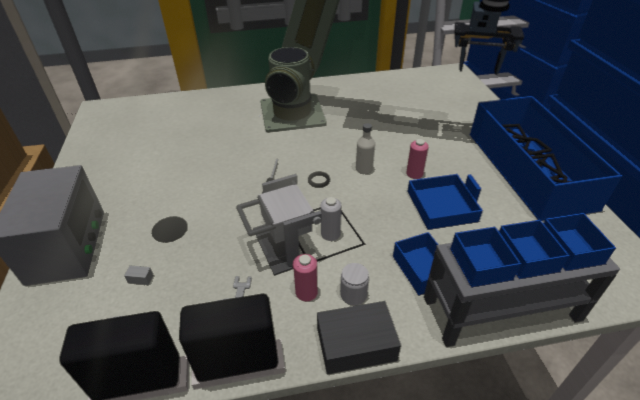

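The top view shows the silver can in the bay at (299,185), the mat at (460,225), the tray at (173,208) with its tab at (138,207), and the box with its handle at about (385,168). Could be taken for the can: pink cans (335,120) and (172,267), tin (293,113), white spray bottle (234,288). The silver one inside the outlined bay fits the description. Could be taken for the tray: the bin (226,130), which has no tab. For the mat: the gasket (297,275). Now the close crop.

```bash
python3 -c "
from h import *
np.set_printoptions(suppress=True,precision=1)
im=cv2.imread('pics/top0.png'); c=im[140:250,250:410]; cv2.imwrite('pics/c1.png',cv2.resize(c,None,fx=5,fy=5,interpolation=cv2.INTER_CUBIC))
g=grab('top')
hsv=cv2.cvtColor(im,cv2.COLOR_BGR2HSV)
m=((hsv[:,:,2]<70)).astype(np.uint8); m[:, :430]=0;m[:190]=0;m[260:]=0;m[:,500:]=0
M=cv2.moments(m,True); u,v=M['m10']/M['m00'],M['m01']/M['m00']; print('mat',u,v,M['m00'],onz(g,u,v,4))
b=((hsv[:,:,0]>100)&(hsv[:,:,0]<125)&(hsv[:,:,1]>150)).astype(np.uint8); b[:,:125]=0;b[:,215:]=0;b[:165]=0;b[250:]=0
cs,_=cv2.findContours(b,0,2); k=max(cs,key=cv2.contourArea)
print('tray blob',cv2.contourArea(k),cv2.boundingRect(k)); print(cv2.approxPolyDP(k,3,True)[:,0].tolist())
"
```

```text
mat 459.88054968287526 225.40380549682877 946.0 [ 491.5 -384.     4. ]
tray blob 3744.5 (133, 177, 71, 62)
[[145, 178], [144, 195], [134, 194], [133, 217], [143, 220], [143, 237], [202, 236], [203, 179]]
```

View pics/c1.png

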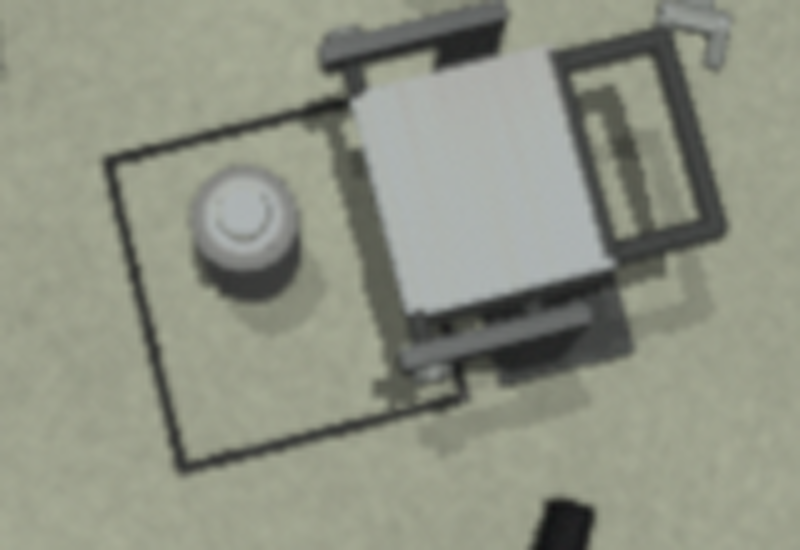

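The crop confirms the silver can with a white cap (242,214) inside the black outline. The bay corners are at crop (109,159), (184,468) and (463,398). The lid corners are (552,47), (352,97), (410,312) and (612,262).

```bash
python3 -c "
from h import *
np.set_printoptions(suppress=True,precision=1)
g=grab('top'); s=grab('scene')
o=lambda a,b:((a+.5)/5+249.5,(b+.5)/5+139.5)
T=lambda a,b,z:onz(g,*o(a,b),z)
A,B,C=T(111,161,0),T(182,466,0),T(461,397,0)
print('bay',A,B,C,np.linalg.norm(A-B),np.linalg.norm(C-B))
L=[T(*p,133) for p in((552,47),(352,97),(410,312),(612,262))]
print('lid',*L,[np.linalg.norm(L[i]-L[i-1]) for i in range(4)])
# stand pose: rigid fit
src=np.array([[80,122],[-80,122],[-80,-22],[52,-90],[52,4],[-52,4],[-52,-90]],float)
dst=np.array([A,B,C]+L)[:,:2]
a=src-src.mean(0);b=dst-dst.mean(0); th=np.arctan2((a[:,0]*b[:,1]-a[:,1]*b[:,0]).sum(),(a*b).sum())
R=np.array([[np.cos(th),-np.sin(th)],[np.sin(th),np.cos(th)]]); t=dst.mean(0)-R@src.mean(0)
print('stand',t,np.degrees(th),'bay',R@[0,50]+t,'handle',R@[0,-140]+t); print(dst-(src@R.T+t))
# handle check
for p in ((672,35),(718,230)): print('hnd',T(*p,120),(T(*p,120)[:2]-t)@R)
c=T(242,214,114); print('can',c, 'shoulder',T(246,218,106),'scene pix',proj(s,[c[0],c[1],114]))
# tray: inner
K=[[144,178],[143,237.5],[202.5,236.5],[203.5,178.5]]
P=[onz(g,*p,40) for p in K]; print('tray',*P,np.mean(P,0),[np.linalg.norm(P[i]-P[i-1]) for i in range(4)])
tb=[onz(g,134,194,73),onz(g,133,217,73)];print('tab outer',*tb)
print('mat sc',proj(s,[491.5,-384,4]), 'tray sc',proj(s,np.mean(P,0)))
"
```

```text
bay [636.7  82.9   0. ] [482.3  48.1   0. ] [513.9 -90.4   0. ] 158.21591252133155 142.06251116989938
lid [ 655.9 -127.5  133. ] [634.5 -37.9 133. ] [537.7 -61.3 133. ] [ 558.2 -150.5  133. ] [np.float64(100.36655697341915), np.float64(92.16227557326671), np.float64(99.58659422587175), np.float64(91.49195718876226)]
stand [586.9 -52.5] 12.972313389694763 bay [575.7  -3.8] handle [ 618.3 -188.9]
[[-0.8 -1.5]
 [ 0.8 -0.3]
 [ 0.   1.5]
 [-1.9  1. ]
 [-2.2 -1. ]
 [ 2.4 -1. ]
 [ 1.7  1.4]]
hnd [ 664.2 -183.7  120. ] [  45.9 -145.2]
hnd [ 574.  -200.3  120. ] [ -45.8 -141.1]
can [586.2  12.2 114. ] shoulder [585.9  10.8 106. ] scene pix [330.5 199. ]
tray [618.6 391.1  40. ] [473.8 386.9  40. ] [474.  243.7  40. ] [614.4 244.6  40. ] [545.2 316.6  40. ] [np.float64(146.53129466495815), np.float64(144.8384167750422), np.float64(143.19477340617937), np.float64(140.42424795670522)]
tab outer [573.8 399.6  73. ] [519.5 399.3  73. ]
mat sc [169.7 227.4] tray sc [441.9 193.9]
```

```bash
cat > plan.py <<'E'
import sys; from h import *
from scipy.spatial.transform import Rotation as Ro
def go(x,y,z,yaw):
    s=env.state(); R0=Ro.from_euler('xyz',s['ee_rot'],degrees=True); R1=Ro.from_euler('xyz',[180,0,yaw],degrees=True)
    r=np.degrees((R0.inv()*R1).as_rotvec())/30; d=R1.inv().apply(np.array([x,y,z])-s['ee_pos'])/500
    print('turn',r.round(3),'rows',np.ceil(abs(r).max()/.33),'shift',d.round(4),'rows',np.ceil(np.linalg.norm(d)/.115),'t',s['time_s'],'w',s['gripper_width'])
if __name__=='__main__': go(*map(float,sys.argv[1:]))
E
python3 plan.py 586 11.5 184 103
```

```text
turn [-1.000e-03  1.000e-03  1.774e+00] rows 6.0 shift [-1.1621e+00  4.5910e-01 -4.0000e-04] rows 11.0 t 0.25 w 91.48342872705838
```

>>> send_rows:
  motion:
    - {"rz":0.295,"gripper":-1}
    - {"rz":0.295,"gripper":-1}
    - {"rz":0.295,"gripper":-1}
    - {"rz":0.295,"gripper":-1}
    - {"rz":0.295,"gripper":-1}
    - {"rz":0.295,"gripper":-1}
  grip_force: 15

```text
invalid input at $.motion[0]: expected keys tx, ty, tz, rx, ry, rz, gripper
```

```bash
python3 plan.py 586 11.5 184 103
```

```text
turn [-1.000e-03  1.000e-03  1.774e+00] rows 6.0 shift [-1.1621e+00  4.5910e-01 -4.0000e-04] rows 11.0 t 0.25 w 91.48342872705838
```

>>> send_rows:
  motion:
    - {"tx":0,"ty":0,"tz":0,"rx":0,"ry":0,"rz":0.296,"gripper":-1}
    - {"tx":0,"ty":0,"tz":0,"rx":0,"ry":0,"rz":0.296,"gripper":-1}
    - {"tx":0,"ty":0,"tz":0,"rx":0,"ry":0,"rz":0.296,"gripper":-1}
    - {"tx":0,"ty":0,"tz":0,"rx":0,"ry":0,"rz":0.296,"gripper":-1}
    - {"tx":0,"ty":0,"tz":0,"rx":0,"ry":0,"rz":0.296,"gripper":-1}
    - {"tx":0,"ty":0,"tz":0,"rx":0,"ry":0,"rz":0.296,"gripper":-1}
    - {"tx":-0.083,"ty":0.033,"tz":0,"rx":0,"ry":0,"rz":0,"gripper":-1}
    - {"tx":-0.083,"ty":0.033,"tz":0,"rx":0,"ry":0,"rz":0,"gripper":-1}
    - {"tx":-0.083,"ty":0.033,"tz":0,"rx":0,"ry":0,"rz":0,"gripper":-1}
    - {"tx":-0.083,"ty":0.033,"tz":0,"rx":0,"ry":0,"rz":0,"gripper":-1}
    - {"tx":-0.083,"ty":0.033,"tz":0,"rx":0,"ry":0,"rz":0,"gripper":-1}
    - {"tx":-0.083,"ty":0.033,"tz":0,"rx":0,"ry":0,"rz":0,"gripper":-1}
  grip_force: 15

```text
time_s: 1.75
ee_pos: [384.7, 304.5, 184.2]
ee_rot: [180.0, -0.0, 103.0]
force: [-0.0, 0.4, 0.1]
gripper_width: 91.0
gripper_force: 0.0
```

>>> send_rows:
  motion:
    - {"tx":-0.083,"ty":0.033,"tz":0,"rx":0,"ry":0,"rz":0,"gripper":-1}
    - {"tx":-0.083,"ty":0.033,"tz":0,"rx":0,"ry":0,"rz":0,"gripper":-1}
    - {"tx":-0.083,"ty":0.033,"tz":0,"rx":0,"ry":0,"rz":0,"gripper":-1}
    - {"tx":-0.083,"ty":0.033,"tz":0,"rx":0,"ry":0,"rz":0,"gripper":-1}
    - {"tx":-0.083,"ty":0.033,"tz":0,"rx":0,"ry":0,"rz":0,"gripper":-1}
    - {"tx":-0.083,"ty":0.033,"tz":0,"rx":0,"ry":0,"rz":0,"gripper":-1}
    - {"tx":-0.083,"ty":0.033,"tz":0,"rx":0,"ry":0,"rz":0,"gripper":-1}
    - {"tx":-0.083,"ty":0.033,"tz":0,"rx":0,"ry":0,"rz":0,"gripper":-1}
    - {"tx":0,"ty":0,"tz":0,"rx":0,"ry":0,"rz":0,"gripper":-1}
    - {"tx":0,"ty":0,"tz":0,"rx":0,"ry":0,"rz":0,"gripper":-1}

```text
time_s: 3.0
ee_pos: [586.5, 12.1, 183.9]
ee_rot: [-179.9, -0.0, 102.9]
force: [0.1, 0.6, -0.4]
gripper_width: 91.4
gripper_force: 0.0
```

```bash
python3 plan.py 586 11.5 48 103
```

```text
turn [-0.002 -0.002 -0.002] rows 1.0 shift [-0.001  -0.0013  0.2717] rows 3.0 t 3.0 w 91.44536056112412
```

Tracking is accurate. Next: go down over the can and grip, then lift.

>>> send_rows:
  motion:
    - {"tx":0,"ty":0,"tz":0.068,"rx":0,"ry":0,"rz":0,"gripper":-1}
    - {"tx":0,"ty":0,"tz":0.068,"rx":0,"ry":0,"rz":0,"gripper":-1}
    - {"tx":0,"ty":0,"tz":0.068,"rx":0,"ry":0,"rz":0,"gripper":-1}
    - {"tx":0,"ty":0,"tz":0.068,"rx":0,"ry":0,"rz":0,"gripper":-1}
    - {"tx":0,"ty":0,"tz":0,"rx":0,"ry":0,"rz":0,"gripper":-1}
    - {"tx":0,"ty":0,"tz":0,"rx":0,"ry":0,"rz":0,"gripper":1}
    - {"tx":0,"ty":0,"tz":0,"rx":0,"ry":0,"rz":0,"gripper":1}
    - {"tx":0,"ty":0,"tz":0,"rx":0,"ry":0,"rz":0,"gripper":1}
    - {"tx":0,"ty":0,"tz":0,"rx":0,"ry":0,"rz":0,"gripper":1}
    - {"tx":0,"ty":0,"tz":0,"rx":0,"ry":0,"rz":0,"gripper":1}
    - {"tx":0,"ty":0,"tz":0,"rx":0,"ry":0,"rz":0,"gripper":1}
  grip_force: 15

```text
time_s: 4.38
ee_pos: [587.5, 11.8, 48.5]
ee_rot: [179.9, 0.0, 102.9]
force: [0.3, 0.1, 2.5]
gripper_width: 49.7
gripper_force: 15.0
```

```bash
python3 plan.py 491.5 -384 52 103; python3 plan.py 491.5 -384 232 103
```

```text
turn [ 0.002  0.    -0.002] rows 1.0 shift [-0.7281 -0.3651 -0.0069] rows 8.0 t 4.375 w 49.731644001212274
turn [ 0.002  0.    -0.002] rows 1.0 shift [-0.7281 -0.3651 -0.3669] rows 8.0 t 4.375 w 49.731644001212274
```

>>> send_rows:
  motion:
    - {"tx":0,"ty":0,"tz":-0.04,"rx":0,"ry":0,"rz":0,"gripper":1}
    - {"tx":0,"ty":0,"tz":-0.08,"rx":0,"ry":0,"rz":0,"gripper":1}
    - {"tx":0,"ty":0,"tz":-0.08,"rx":0,"ry":0,"rz":0,"gripper":1}
    - {"tx":0,"ty":0,"tz":-0.08,"rx":0,"ry":0,"rz":0,"gripper":1}
    - {"tx":0,"ty":0,"tz":-0.08,"rx":0,"ry":0,"rz":0,"gripper":1}
    - {"tx":-0.04,"ty":-0.02,"tz":0,"rx":0,"ry":0,"rz":0,"gripper":1}
    - {"tx":-0.078,"ty":-0.039,"tz":0,"rx":0,"ry":0,"rz":0,"gripper":1}
    - {"tx":-0.078,"ty":-0.039,"tz":0,"rx":0,"ry":0,"rz":0,"gripper":1}
    - {"tx":-0.078,"ty":-0.039,"tz":0,"rx":0,"ry":0,"rz":0,"gripper":1}
    - {"tx":-0.078,"ty":-0.039,"tz":0,"rx":0,"ry":0,"rz":0,"gripper":1}
    - {"tx":-0.078,"ty":-0.039,"tz":0,"rx":0,"ry":0,"rz":0,"gripper":1}
    - {"tx":-0.078,"ty":-0.039,"tz":0,"rx":0,"ry":0,"rz":0,"gripper":1}

```text
time_s: 5.88
ee_pos: [517.6, -266.0, 225.2]
ee_rot: [-179.8, -0.2, 102.9]
force: [0.1, 0.0, -2.3]
gripper_width: 49.5
gripper_force: 15.0
```

>>> send_rows:
  motion:
    - {"tx":-0.078,"ty":-0.039,"tz":0,"rx":0,"ry":0,"rz":0,"gripper":1}
    - {"tx":-0.078,"ty":-0.039,"tz":0,"rx":0,"ry":0,"rz":0,"gripper":1}
    - {"tx":-0.04,"ty":-0.02,"tz":0,"rx":0,"ry":0,"rz":0,"gripper":1}
    - {"tx":0,"ty":0,"tz":0,"rx":0,"ry":0,"rz":0,"gripper":1}
    - {"tx":0,"ty":0,"tz":0.07,"rx":0,"ry":0,"rz":0,"gripper":1}
    - {"tx":0,"ty":0,"tz":0.07,"rx":0,"ry":0,"rz":0,"gripper":1}
    - {"tx":0,"ty":0,"tz":0.07,"rx":0,"ry":0,"rz":0,"gripper":1}
    - {"tx":0,"ty":0,"tz":0.07,"rx":0,"ry":0,"rz":0,"gripper":1}
    - {"tx":0,"ty":0,"tz":0.05,"rx":0,"ry":0,"rz":0,"gripper":1}
    - {"tx":0,"ty":0,"tz":0,"rx":0,"ry":0,"rz":0,"gripper":1}

```text
time_s: 7.12
ee_pos: [493.1, -367.9, 60.7]
ee_rot: [-179.8, -0.3, 103.0]
force: [-0.5, -0.2, -2.2]
gripper_width: 49.3
gripper_force: 15.0
```

```bash
python3 plan.py 491.5 -384 52.5 103
```

```text
turn [-0.007 -0.011  0.001] rows 1.0 shift [-0.0306 -0.0103  0.0164] rows 1.0 t 7.125 w 49.285533721226514
```

>>> send_rows:
  motion:
    - {"tx":-0.031,"ty":-0.01,"tz":0,"rx":0,"ry":0,"rz":0,"gripper":1}
    - {"tx":0,"ty":0,"tz":0.015,"rx":0,"ry":0,"rz":0,"gripper":1}
    - {"tx":0,"ty":0,"tz":0,"rx":0,"ry":0,"rz":0,"gripper":1}
    - {"tx":0,"ty":0,"tz":0,"rx":0,"ry":0,"rz":0,"gripper":1}

```text
time_s: 7.62
ee_pos: [493.1, -386.8, 55.8]
ee_rot: [180.0, -0.0, 102.9]
force: [0.5, 0.4, -2.6]
gripper_width: 49.3
gripper_force: 15.0
```

>>> send_rows:
  motion:
    - {"tx":0,"ty":0,"tz":0,"rx":0,"ry":0,"rz":0,"gripper":-1}
    - {"tx":0,"ty":0,"tz":0,"rx":0,"ry":0,"rz":0,"gripper":-1}
    - {"tx":0,"ty":0,"tz":0,"rx":0,"ry":0,"rz":0,"gripper":-1}
    - {"tx":0,"ty":0,"tz":0,"rx":0,"ry":0,"rz":0,"gripper":-1}
    - {"tx":0,"ty":0,"tz":0,"rx":0,"ry":0,"rz":0,"gripper":-1}
    - {"tx":0,"ty":0,"tz":-0.08,"rx":0,"ry":0,"rz":0,"gripper":-1}
    - {"tx":0,"ty":0,"tz":-0.1,"rx":0,"ry":0,"rz":0,"gripper":-1}
    - {"tx":0,"ty":0,"tz":-0.1,"rx":0,"ry":0,"rz":0,"gripper":-1}
    - {"tx":0,"ty":0,"tz":-0.1,"rx":0,"ry":0,"rz":0,"gripper":-1}
    - {"tx":0,"ty":0,"tz":0,"rx":0,"ry":0,"rz":0,"gripper":-1}

```text
time_s: 8.88
ee_pos: [494.9, -388.4, 250.7]
ee_rot: [179.6, 0.4, 103.0]
force: [0.4, 0.7, -0.2]
gripper_width: 91.3
gripper_force: 0.0
```

```bash
python3 plan.py 546.3 392 200 0; python3 -c "
from h import *
g=grab('top','top1.png')
im=g['frame'][:,:,::-1]
cv2.imwrite('pics/c2.png',cv2.resize(np.hstack([im[180:280,410:510],im[155:255,115:215]]),None,fx=4,fy=4,interpolation=cv2.INTER_CUBIC))"
```

```text
turn [0.022 0.    3.432] rows 11.0 shift [ 0.1028 -1.5607  0.1014] rows 14.0 t 8.875 w 91.31894404633346
```

View pics/c2.png

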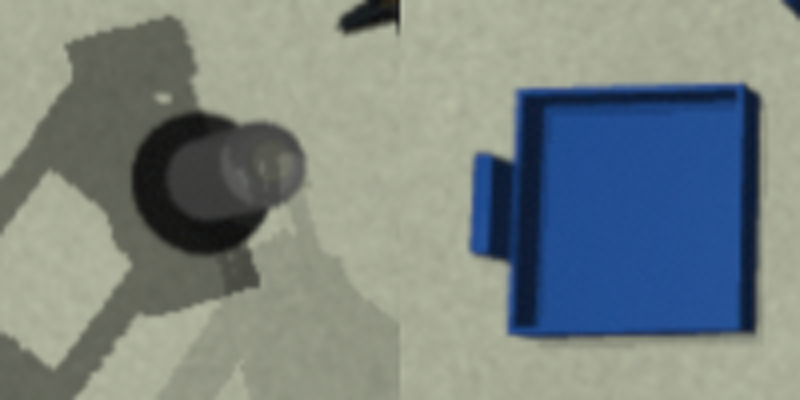

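The left crop shows the can upright with its foot near the mat's middle (foot about (205,180), mat centre (203,183)). The right crop shows the tray, with its tab top at (477,153)–(471,252). I'll refine the tray pose.

```bash
python3 -c "
from h import *
np.set_printoptions(suppress=True,precision=1)
g=grab('top')
o=lambda x,y,z:onz(g,(x-400+.5)/4-.5+115,(y+.5)/4-.5+155,z)
P=[o(*p,40) for p in((518,88),(511,331),(742,330),(743,86))]
print(*P,np.mean(P,0))
for i in range(4): d=P[i]-P[i-1]; print(np.linalg.norm(d),np.degrees(np.arctan2(d[1],d[0])))
a,b=o(478,153,73),o(472,253,73);c,d=o(494,155,73),o(489,256,73); print('tab',a,b,c,d,(a+b+c+d)/4)
f=lambda x,y,z:onz(g,(x+.5)/4-.5+410,(y+.5)/4-.5+180,z)
print('can cap',f(268,165,114),'mat',f(203,183,4))
"; python3 plan.py 546.3 392 200 0
```

```text
[622. 391.  40.] [474.1 388.5  40. ] [472.6 249.4  40. ] [620.5 252.4  40. ] [547.3 320.3  40. ]
138.54489945889736 89.37379177216606
147.89886122914447 -179.0208485207707
139.08712478035298 -90.61143178802428
147.87919245108378 1.1895422049969018
tab [576.4 399.4  73. ] [517.5 400.1  73. ] [575.1 389.8  73. ] [515.5 389.9  73. ] [546.1 394.8  73. ]
can cap [ 491.6 -385.6  114. ] mat [ 491.5 -385.2    4. ]
turn [ 0.    -0.     3.432] rows 11.0 shift [ 0.1068 -1.5576  0.0909] rows 14.0 t 8.975 w 91.42247216859744
```

>>> send_rows:
  motion:
    - {"tx":0,"ty":0,"tz":0,"rx":0,"ry":0,"rz":0.312,"gripper":-1}
    - {"tx":0,"ty":0,"tz":0,"rx":0,"ry":0,"rz":0.312,"gripper":-1}
    - {"tx":0,"ty":0,"tz":0,"rx":0,"ry":0,"rz":0.312,"gripper":-1}
    - {"tx":0,"ty":0,"tz":0,"rx":0,"ry":0,"rz":0.312,"gripper":-1}
    - {"tx":0,"ty":0,"tz":0,"rx":0,"ry":0,"rz":0.312,"gripper":-1}
    - {"tx":0,"ty":0,"tz":0,"rx":0,"ry":0,"rz":0.312,"gripper":-1}
    - {"tx":0,"ty":0,"tz":0,"rx":0,"ry":0,"rz":0.312,"gripper":-1}
    - {"tx":0,"ty":0,"tz":0,"rx":0,"ry":0,"rz":0.312,"gripper":-1}
    - {"tx":0,"ty":0,"tz":0,"rx":0,"ry":0,"rz":0.312,"gripper":-1}
    - {"tx":0,"ty":0,"tz":0,"rx":0,"ry":0,"rz":0.312,"gripper":-1}
    - {"tx":0,"ty":0,"tz":0,"rx":0,"ry":0,"rz":0.312,"gripper":-1}

```text
time_s: 10.35
ee_pos: [492.2, -386.2, 242.9]
ee_rot: [-179.8, 0.2, -0.3]
force: [0.2, 0.4, 0.1]
gripper_width: 91.3
gripper_force: 0.0
```

>>> send_rows:
  motion:
    - {"tx":0.007,"ty":-0.104,"tz":0,"rx":0,"ry":0,"rz":0,"gripper":-1}
    - {"tx":0.007,"ty":-0.104,"tz":0,"rx":0,"ry":0,"rz":0,"gripper":-1}
    - {"tx":0.007,"ty":-0.104,"tz":0,"rx":0,"ry":0,"rz":0,"gripper":-1}
    - {"tx":0.007,"ty":-0.104,"tz":0,"rx":0,"ry":0,"rz":0,"gripper":-1}
    - {"tx":0.007,"ty":-0.104,"tz":0,"rx":0,"ry":0,"rz":0,"gripper":-1}
    - {"tx":0.007,"ty":-0.104,"tz":0,"rx":0,"ry":0,"rz":0,"gripper":-1}
    - {"tx":0.007,"ty":-0.104,"tz":0,"rx":0,"ry":0,"rz":0,"gripper":-1}
    - {"tx":0.007,"ty":-0.104,"tz":0,"rx":0,"ry":0,"rz":0,"gripper":-1}
    - {"tx":0.007,"ty":-0.104,"tz":0,"rx":0,"ry":0,"rz":0,"gripper":-1}
    - {"tx":0.007,"ty":-0.104,"tz":0,"rx":0,"ry":0,"rz":0,"gripper":-1}
    - {"tx":0.007,"ty":-0.104,"tz":0,"rx":0,"ry":0,"rz":0,"gripper":-1}
    - {"tx":0.007,"ty":-0.104,"tz":0,"rx":0,"ry":0,"rz":0,"gripper":-1}

```text
time_s: 11.85
ee_pos: [534.1, 238.4, 243.3]
ee_rot: [179.9, 0.2, 0.0]
force: [0.2, -0.8, 0.2]
gripper_width: 91.0
gripper_force: 0.0
```

```bash
python3 plan.py 546.5 395 150 0
```

```text
turn [0.003 0.007 0.   ] rows 1.0 shift [ 0.0249 -0.3133  0.1865] rows 4.0 t 11.85 w 91.01646462551776
```

>>> send_rows:
  motion:
    - {"tx":0.006,"ty":-0.079,"tz":0,"rx":0,"ry":0,"rz":0,"gripper":-1}
    - {"tx":0.006,"ty":-0.078,"tz":0,"rx":0,"ry":0,"rz":0,"gripper":-1}
    - {"tx":0.006,"ty":-0.078,"tz":0,"rx":0,"ry":0,"rz":0,"gripper":-1}
    - {"tx":0.006,"ty":-0.078,"tz":0,"rx":0,"ry":0,"rz":0,"gripper":-1}
    - {"tx":0,"ty":0,"tz":0.095,"rx":0,"ry":0,"rz":0,"gripper":-1}
    - {"tx":0,"ty":0,"tz":0.095,"rx":0,"ry":0,"rz":0,"gripper":-1}
    - {"tx":0,"ty":0,"tz":0.095,"rx":0,"ry":0,"rz":0,"gripper":-1}
    - {"tx":0,"ty":0,"tz":0.09,"rx":0,"ry":0,"rz":0,"gripper":-1}
    - {"tx":0,"ty":0,"tz":0,"rx":0,"ry":0,"rz":0,"gripper":-1}
    - {"tx":0,"ty":0,"tz":0,"rx":0,"ry":0,"rz":0,"gripper":-1}

```text
time_s: 13.1
ee_pos: [547.7, 393.9, 58.9]
ee_rot: [-180.0, -0.0, -0.0]
force: [-0.1, 0.3, 0.6]
gripper_width: 91.1
gripper_force: 0.0
```

```bash
python3 plan.py 546.5 395 48 0
```

```text
turn [-0.001 -0.001 -0.   ] rows 1.0 shift [-0.0024 -0.0021  0.0217] rows 1.0 t 13.1 w 91.14211917270002
```

>>> send_rows:
  motion:
    - {"tx":-0.002,"ty":-0.002,"tz":0.021,"rx":0,"ry":0,"rz":0,"gripper":-1}
    - {"tx":0,"ty":0,"tz":0,"rx":0,"ry":0,"rz":0,"gripper":1}
    - {"tx":0,"ty":0,"tz":0,"rx":0,"ry":0,"rz":0,"gripper":1}
    - {"tx":0,"ty":0,"tz":0,"rx":0,"ry":0,"rz":0,"gripper":1}
    - {"tx":0,"ty":0,"tz":0,"rx":0,"ry":0,"rz":0,"gripper":1}
    - {"tx":0,"ty":0,"tz":0,"rx":0,"ry":0,"rz":0,"gripper":1}
    - {"tx":0,"ty":0,"tz":0,"rx":0,"ry":0,"rz":0,"gripper":1}
    - {"tx":0,"ty":0,"tz":0,"rx":0,"ry":0,"rz":0,"gripper":1}
    - {"tx":0,"ty":0,"tz":0,"rx":0,"ry":0,"rz":0,"gripper":1}
  grip_force: 25

```text
time_s: 14.22
ee_pos: [546.2, 394.6, 47.6]
ee_rot: [-180.0, 0.0, -0.0]
force: [1.4, 0.2, -0.2]
gripper_width: 13.9
gripper_force: 0.0
```

```bash
python3 plan.py 546.5 395 48 0; python3 -c "
from h import *
t=np.radians(13);y=np.array([-np.sin(t),np.cos(t)]);b=np.array([575.7,-3.8])
print('tab goal',b+75*y,'pre',b+225*y)"
```

```text
turn [-0.  0. -0.] rows 1.0 shift [ 0.0007 -0.0009 -0.0007] rows 1.0 t 14.225 w 13.862447554767657
tab goal [558.82867092  69.27775486] pre [525.08601277 215.43326458]
```

>>> send_rows:
  motion:
    - {"tx":0,"ty":0,"tz":0,"rx":0,"ry":0,"rz":0,"gripper":1}
    - {"tx":0,"ty":0,"tz":0,"rx":0,"ry":0,"rz":0,"gripper":1}
    - {"tx":0,"ty":0,"tz":0,"rx":0,"ry":0,"rz":0,"gripper":1}
    - {"tx":-0.002,"ty":0.02,"tz":0,"rx":0,"ry":0,"rz":0,"gripper":1}
    - {"tx":-0.005,"ty":0.04,"tz":0,"rx":0,"ry":0,"rz":0,"gripper":1}
  grip_force: 25

```text
time_s: 14.85
ee_pos: [542.5, 363.8, 47.5]
ee_rot: [180.0, -0.0, 0.0]
force: [0.1, -0.5, -0.8]
gripper_width: 0.5
gripper_force: 0.0
```

```bash
python3 plan.py 525 215.4 47.5 0
```

```text
turn [ 0.    -0.     0.001] rows 1.0 shift [-3.490e-02  2.969e-01  1.000e-04] rows 3.0 t 14.85 w 0.5044816474857882
```

```bash
python3 -c "
from h import *
g=grab('scene')
im=g['frame'][:,:,::-1]
cv2.imwrite('pics/c3.png',cv2.resize(im[110:250,380:540],None,fx=4.5,fy=4,interpolation=cv2.INTER_CUBIC))"
```

```text
(no output)
```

View pics/c3.png

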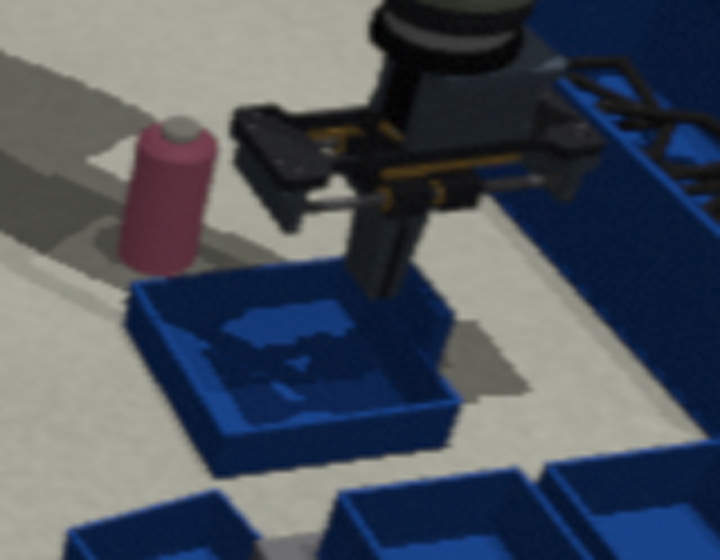

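The fingers are shut in front of the tab instead of around it. I'll measure where the tray is now.

```bash
python3 -c "
from h import *
g=grab('top'); im=g['frame'][:,:,::-1]
cv2.imwrite('pics/c4.png',cv2.resize(im[140:260,100:240],None,fx=4,fy=4,interpolation=cv2.INTER_CUBIC))
P=[proj(g,[542.5,363.8,z]) for z in(47,120)]; print([(4*(p-[100,140])).round() for p in P])
for q in((546.5,395,73),(547,320,40),(622,390,40),(472,250,40)): print(q,(4*(proj(g,q)-[100,140])).round())"
```

```text
[array([210., 274.]), array([161., 257.])]
(546.5, 395, 73) [141. 262.]
(547, 320, 40) [287. 266.]
(622, 390, 40) [178. 146.]
(472, 250, 40) [399. 390.]
```

View pics/c4.png

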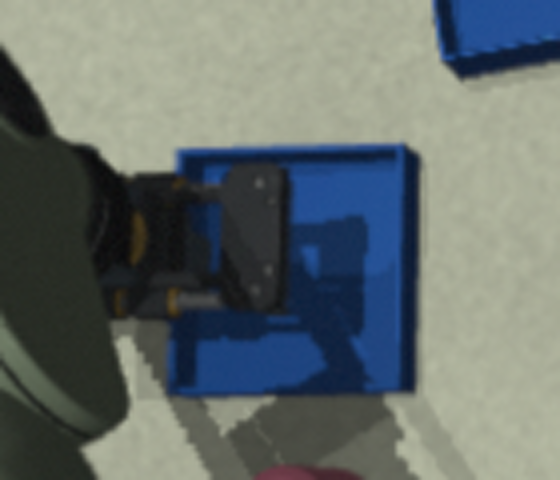

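```bash
python3 -c "
from h import *
g=grab('scene'); f=lambda p:((proj(g,p)-[380,110])*[4.5,4]).round()
for p in ([542.5,363.8,47.5],[542.5,363.8,80],[546.5,395,73],[576,401,73],[516,401,73],[576,389,73],[516,389,73],[622,390,40],[472,390,40],[622,250,40]): print(p,f(p))
print(env.state())"
```

```text
[542.5, 363.8, 47.5] [356. 315.]
[542.5, 363.8, 80] [368. 276.]
[546.5, 395, 73] [420. 282.]
[576, 401, 73] [454. 311.]
[516, 401, 73] [406. 252.]
[576, 389, 73] [434. 313.]
[516, 389, 73] [387. 254.]
[622, 390, 40] [459. 400.]
[472, 390, 40] [345. 252.]
[622, 250, 40] [218. 432.]
{'time_s': 15.0, 'qpos': array([3.27798753e+01, 3.11702105e+01, 8.93300023e+01, 2.15725761e-03,
       5.95279697e+01, 1.22884450e+02]), 'qvel': array([ 0.83059948,  0.68880752, -1.61162023,  0.53379276, -0.3649329 ,
        0.24897638]), 'effort': array([-4.09423616e-01, -5.05496979e+01, -2.03737932e+01, -8.02160706e-02,
       -4.44230478e-03, -2.49047106e-02]), 'ee_pos': array([542.47374977, 363.02311871,  47.84409879]), 'ee_rot': array([ 1.79986259e+02,  2.46759742e-02, -1.05672193e-01]), 'force': array([ 0.49023071,  0.57469376, -0.4697627 ]), 'torque': array([-0.03731622,  0.13170417,  0.02168033]), 'gripper_force': 0.0, 'gripper_width': 0.15490695939121285}
```

```bash
python3 -c "
from h import *
g=grab('scene'); im=g['frame'].astype(int)
# finger pixels: dark, not blue
m=(im.max(2)<110)&(im[:,:,2]-im[:,:,0]<30)
for v in range(164,196): print(v,''.join('#' if m[v,u] else '.' for u in range(448,486)))
for z in (47.5,60,70,75,80,85):
  print(z,[proj(g,[542.5+a,363.5+b,z]).round(1).tolist() for a,b in((16,14),(16,-14),(16,0),(-16,-14))])"
```

```text
164 ..........#################...........
165 ..........#################...........
166 ..........################............
167 ..........################............
168 .........#################............
169 .........################.............
170 .........################.............
171 .........###############..............
172 .........###############..............
173 ........################..............
174 ........###############...............
175 ........################..............
176 .........################.............
177 .........#############..##............
178 ..........############...#............
179 ..........############....#...........
180 ...........###########....##..........
181 ............#########......#..........
182 ............#########.......#.........
183 .............#######.........#........
184 ..............#####...........#.......
185 ......................................
186 ...............................#......
187 ................................#.....
188 ......................................
189 ................................#.....
190 .................................#....
191 ................................#####.
192 ................................######
193 ................................######
194 ...............................#######
195 ...............................#######
47.5 [[466.8, 192.0], [456.6, 193.4], [461.7, 192.7], [451.5, 185.5]]
60 [[467.9, 188.3], [457.6, 189.7], [462.7, 189.0], [452.4, 181.8]]
70 [[468.7, 185.3], [458.4, 186.8], [463.6, 186.0], [453.2, 178.9]]
75 [[469.2, 183.8], [458.8, 185.3], [464.0, 184.5], [453.5, 177.4]]
80 [[469.6, 182.3], [459.2, 183.8], [464.4, 183.0], [453.9, 175.9]]
85 [[470.0, 180.8], [459.6, 182.2], [464.8, 181.5], [454.3, 174.4]]
```

>>> send_rows:
  motion:
    - {"tx":0,"ty":0,"tz":-0.06,"rx":0,"ry":0,"rz":0,"gripper":-1}
    - {"tx":0.007,"ty":-0.063,"tz":0,"rx":0,"ry":0,"rz":0,"gripper":-1}
    - {"tx":0,"ty":0,"tz":0,"rx":0,"ry":0,"rz":0,"gripper":-1}
    - {"tx":0,"ty":0,"tz":0,"rx":0,"ry":0,"rz":0,"gripper":-1}
    - {"tx":0,"ty":0,"tz":0,"rx":0,"ry":0,"rz":0,"gripper":-1}
    - {"tx":0,"ty":0,"tz":0,"rx":0,"ry":0,"rz":0,"gripper":-1}
    - {"tx":0,"ty":0,"tz":0,"rx":0,"ry":0,"rz":0,"gripper":-1}
    - {"tx":0,"ty":0,"tz":0.06,"rx":0,"ry":0,"rz":0,"gripper":-1}
    - {"tx":0,"ty":0,"tz":0,"rx":0,"ry":0,"rz":0,"gripper":-1}

```text
time_s: 16.18
ee_pos: [544.5, 394.8, 45.5]
ee_rot: [179.8, 0.3, -0.0]
force: [-0.2, -0.6, 0.1]
gripper_width: 87.7
gripper_force: 0.0
```

```bash
python3 plan.py 546.5 395 20 0; python3 -c "
from h import *
g=grab('scene'); im=g['frame'][:,:,::-1]
cv2.imwrite('pics/c5.png',cv2.resize(im[120:230,400:540],None,fx=5,fy=5,interpolation=cv2.INTER_CUBIC))
s=env.state(); p=s['ee_pos']; w=s['gripper_width']/2
for z in (p[2],p[2]+14,p[2]+27): print(z,[(5*(proj(g,[p[0]+a,p[1]+b,z])-[400,120])).round().tolist() for a,b in((16,w),(16,-w),(-16,w),(-16,-w),(16,-w-13),(16,w+13))])"
```

```text
turn [ 0.006  0.008 -0.   ] rows 1.0 shift [ 0.0039 -0.0004  0.051 ] rows 1.0 t 16.175 w 87.7188787642794
46.95659166126184 [[450.0, 348.0], [287.0, 371.0], [422.0, 309.0], [262.0, 332.0], [264.0, 375.0], [474.0, 345.0]]
60.95659166126184 [[457.0, 328.0], [293.0, 351.0], [428.0, 289.0], [267.0, 311.0], [269.0, 354.0], [481.0, 325.0]]
73.95659166126184 [[464.0, 309.0], [298.0, 331.0], [434.0, 270.0], [272.0, 292.0], [274.0, 335.0], [487.0, 305.0]]
```

View pics/c5.png

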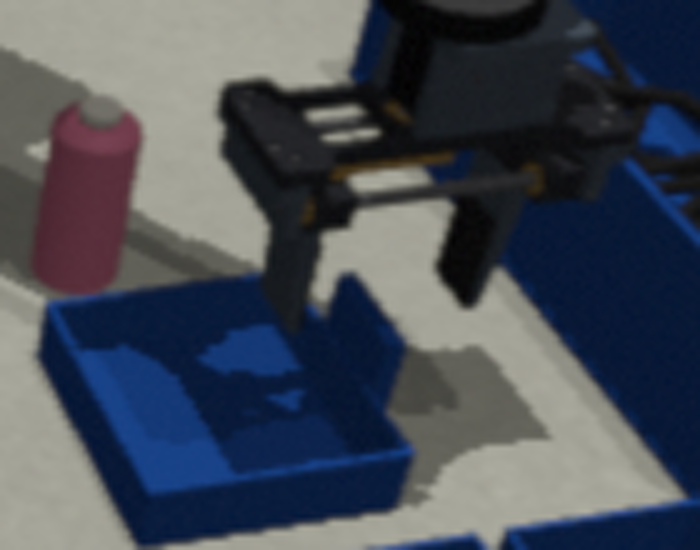

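Both fingertips appear at crop (292,332) and (466,306), which corresponds to a height of about 74 mm, while the reading says 47. The real fingertips are therefore about 27 mm higher than reported, so the first closure passed just above the tab. The tray is undisturbed. I'll correct for that and go 26 mm lower.

>>> send_rows:
  motion:
    - {"tx":0.004,"ty":0,"tz":0.03,"rx":0,"ry":0,"rz":0,"gripper":-1}
    - {"tx":0,"ty":0,"tz":0.021,"rx":0,"ry":0,"rz":0,"gripper":-1}
    - {"tx":0,"ty":0,"tz":0,"rx":0,"ry":0,"rz":0,"gripper":-1}

```text
time_s: 16.6
ee_pos: [547.5, 395.6, 21.0]
ee_rot: [179.9, 0.1, -0.0]
force: [0.7, -0.1, 1.0]
gripper_width: 91.4
gripper_force: 0.0
```

>>> send_rows:
  motion:
    - {"tx":0,"ty":0,"tz":0,"rx":0,"ry":0,"rz":0,"gripper":1}
    - {"tx":0,"ty":0,"tz":0,"rx":0,"ry":0,"rz":0,"gripper":1}
    - {"tx":0,"ty":0,"tz":0,"rx":0,"ry":0,"rz":0,"gripper":1}
    - {"tx":0,"ty":0,"tz":0,"rx":0,"ry":0,"rz":0,"gripper":1}
    - {"tx":0,"ty":0,"tz":0,"rx":0,"ry":0,"rz":0,"gripper":1}
    - {"tx":0,"ty":0,"tz":0,"rx":0,"ry":0,"rz":0,"gripper":1}
    - {"tx":0,"ty":0,"tz":0,"rx":0,"ry":0,"rz":0,"gripper":1}
    - {"tx":0,"ty":0,"tz":0,"rx":0,"ry":0,"rz":0,"gripper":1}
    - {"tx":0,"ty":0,"tz":0,"rx":0,"ry":0,"rz":0,"gripper":1}
    - {"tx":0,"ty":0,"tz":0,"rx":0,"ry":0,"rz":0,"gripper":1}
  grip_force: 25

```text
time_s: 17.85
ee_pos: [548.2, 396.3, 22.2]
ee_rot: [-180.0, -0.0, -0.0]
force: [0.8, 0.5, -0.9]
gripper_width: 11.8
gripper_force: 25.0
```

```bash
python3 plan.py 525 215.4 21 0
```

```text
turn [-0.001 -0.    -0.   ] rows 1.0 shift [-0.0465  0.3618  0.0024] rows 4.0 t 17.85 w 11.836049497945908
```

>>> send_rows:
  motion:
    - {"tx":-0.003,"ty":0.02,"tz":0,"rx":0,"ry":0,"rz":0,"gripper":1}
    - {"tx":-0.006,"ty":0.049,"tz":0,"rx":0,"ry":0,"rz":0,"gripper":1}
    - {"tx":-0.006,"ty":0.049,"tz":0,"rx":0,"ry":0,"rz":0,"gripper":1}
    - {"tx":-0.006,"ty":0.049,"tz":0,"rx":0,"ry":0,"rz":0,"gripper":1}
    - {"tx":-0.006,"ty":0.049,"tz":0,"rx":0,"ry":0,"rz":0,"gripper":1}
    - {"tx":-0.006,"ty":0.049,"tz":0,"rx":0,"ry":0,"rz":0,"gripper":1}
    - {"tx":-0.006,"ty":0.049,"tz":0,"rx":0,"ry":0,"rz":0,"gripper":1}
    - {"tx":-0.006,"ty":0.045,"tz":0,"rx":0,"ry":0,"rz":0,"gripper":1}
    - {"tx":0,"ty":0,"tz":0,"rx":0,"ry":0,"rz":-0.145,"gripper":1}
    - {"tx":0,"ty":0,"tz":0,"rx":0,"ry":0,"rz":-0.145,"gripper":1}
    - {"tx":0,"ty":0,"tz":0,"rx":0,"ry":0,"rz":-0.143,"gripper":1}
    - {"tx":0,"ty":0,"tz":0,"rx":0,"ry":0,"rz":0,"gripper":1}

```text
time_s: 19.35
ee_pos: [525.6, 215.5, 22.2]
ee_rot: [180.0, 0.0, 12.9]
force: [-0.7, -1.1, -0.5]
gripper_width: 11.9
gripper_force: 25.0
```

```bash
python3 plan.py 558.8 69.3 21 13;python3 -c "
from h import *
g=grab('top')
im=g['frame'][:,:,::-1]; hsv=cv2.cvtColor(im,cv2.COLOR_BGR2HSV)
b=((hsv[:,:,0]>100)&(hsv[:,:,0]<125)&(hsv[:,:,1]>150)).astype(np.uint8); b[:160]=0;b[:,:175]=0;b[250:]=0
k=max(cv2.findContours(b,0,2)[0],key=cv2.contourArea); print(cv2.contourArea(k),cv2.approxPolyDP(k,3,True)[:,0].tolist())
t=np.radians(13);
for a,c in((75,-70),(-75,-70)): print(proj(g,[542+a*np.cos(t)-c*np.sin(t),142.4+a*np.sin(t)+c*np.cos(t),40]))"
```

```text
turn [ 0.001  0.    -0.002] rows 1.0 shift [-0.0011  0.2998  0.0024] rows 3.0 t 19.35 w 11.93452280020078
2452.5 [[266, 173], [212, 186], [218, 190], [225, 183], [238, 180], [244, 201], [244, 218], [215, 225], [221, 228], [225, 244], [280, 231]]
[266.6981421  170.70603276]
[280.88110027 230.65843076]
```

>>> send_rows:
  motion:
    - {"tx":0,"ty":0.02,"tz":0,"rx":0,"ry":0,"rz":0,"gripper":1}
    - {"tx":0,"ty":0.04,"tz":0,"rx":0,"ry":0,"rz":0,"gripper":1}
    - {"tx":0,"ty":0.04,"tz":0,"rx":0,"ry":0,"rz":0,"gripper":1}
    - {"tx":0,"ty":0.04,"tz":0,"rx":0,"ry":0,"rz":0,"gripper":1}
    - {"tx":0,"ty":0.04,"tz":0,"rx":0,"ry":0,"rz":0,"gripper":1}
    - {"tx":0,"ty":0.04,"tz":0,"rx":0,"ry":0,"rz":0,"gripper":1}
    - {"tx":0,"ty":0.04,"tz":0,"rx":0,"ry":0,"rz":0,"gripper":1}
    - {"tx":0,"ty":0.04,"tz":0,"rx":0,"ry":0,"rz":0,"gripper":1}
    - {"tx":0,"ty":0,"tz":0,"rx":0,"ry":0,"rz":0,"gripper":1}
    - {"tx":0,"ty":0,"tz":0,"rx":0,"ry":0,"rz":0,"gripper":1}

```text
time_s: 20.65
ee_pos: [559.5, 70.0, 22.1]
ee_rot: [180.0, -0.0, 13.0]
force: [0.8, -1.4, -0.8]
gripper_width: 12.0
gripper_force: 25.0
```

```bash
python3 plan.py 558.8 69.3 21 13
```

```text
turn [ 0.001 -0.    -0.001] rows 1.0 shift [-0.0016  0.0011  0.0023] rows 1.0 t 20.65 w 12.009103370993
```

>>> send_rows:
  motion:
    - {"tx":0,"ty":0,"tz":0,"rx":0,"ry":0,"rz":0,"gripper":-1}
    - {"tx":0,"ty":0,"tz":0,"rx":0,"ry":0,"rz":0,"gripper":-1}
    - {"tx":0,"ty":0,"tz":0,"rx":0,"ry":0,"rz":0,"gripper":-1}
    - {"tx":0,"ty":0,"tz":0,"rx":0,"ry":0,"rz":0,"gripper":-1}
    - {"tx":0,"ty":0,"tz":-0.06,"rx":0,"ry":0,"rz":0,"gripper":-1}
    - {"tx":0,"ty":0,"tz":-0.1,"rx":0,"ry":0,"rz":0,"gripper":-1}
    - {"tx":0,"ty":0,"tz":-0.1,"rx":0,"ry":0,"rz":0,"gripper":-1}
    - {"tx":0,"ty":0,"tz":-0.1,"rx":0,"ry":0,"rz":0,"gripper":-1}
    - {"tx":0,"ty":0,"tz":0,"rx":0,"ry":0,"rz":0,"gripper":-1}

```text
time_s: 21.78
ee_pos: [562.0, 70.8, 206.8]
ee_rot: [179.9, -0.6, 13.0]
force: [-0.5, 0.4, -0.1]
gripper_width: 90.9
gripper_force: 0.0
```

```bash
python3 plan.py 618.3 -188.9 200 13; python3 -c "
from h import *
s=grab('scene');g=grab('top'); im=np.hstack([g['frame'][140:260,240:410],s['frame'][170:290,220:390]])[:,:,::-1]
cv2.imwrite('pics/c6.png',cv2.resize(im,None,fx=2.3,fy=4,interpolation=cv2.INTER_CUBIC))
t=np.radians(13)
R=np.array([[np.cos(t),-np.sin(t)],[np.sin(t),np.cos(t)]])
for p in((-75,-20,40),(75,-20,40),(75,120,40),(-75,120,40),(0,125,73),(-80,122,0),(80,122,0)):
  w=R@p[:2]+[586.9,-52.5]; print(p,((proj(s,[*w,p[2]])-[220,170])*[2.3,4]+[391,0]).round(),((proj(g,[*w,p[2]])-[240,140])*[2.3,4]).round())"
```

```text
turn [ 0.002 -0.019 -0.   ] rows 1.0 shift [-0.0071  0.5314  0.0136] rows 5.0 t 21.775 w 90.88386743436156
(-75, -20, 40) [542. 153.] [235. 302.]
(75, -20, 40) [595. 318.] [199.  65.]
(75, 120, 40) [719. 244.] [ 71. 119.]
(-75, 120, 40) [657.  92.] [103. 359.]
(0, 125, 73) [692. 123.] [ 79. 231.]
(-80, 122, 0) [656. 131.] [106. 373.]
(80, 122, 0) [721. 294.] [ 72. 126.]
```

View pics/c6.png

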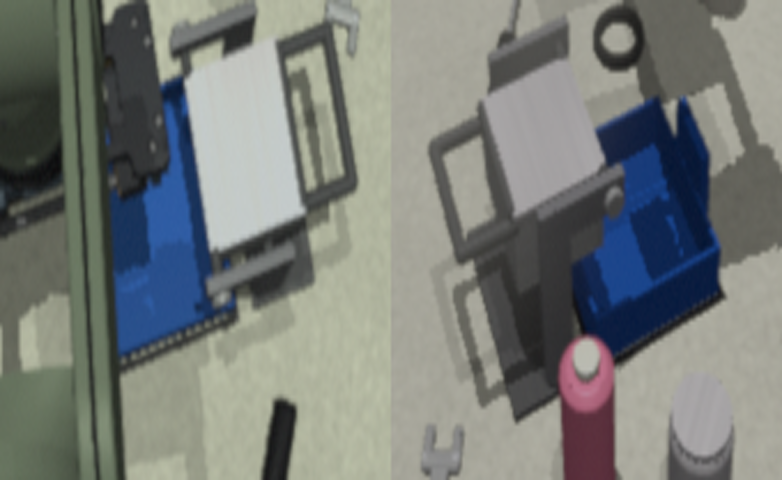

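The tray sits in the bay as predicted (near corner (718,245) against a predicted (719,244)). The box and lid are shut. Next is the handle, with the fingers pre-closed to about 32 mm.

>>> send_rows:
  motion:
    - {"tx":-0.001,"ty":0.05,"tz":0,"rx":0,"ry":0,"rz":0,"gripper":0.3}
    - {"tx":-0.001,"ty":0.08,"tz":0,"rx":0,"ry":0,"rz":0,"gripper":0.3}
    - {"tx":-0.001,"ty":0.08,"tz":0,"rx":0,"ry":0,"rz":0,"gripper":0.3}
    - {"tx":-0.001,"ty":0.08,"tz":0,"rx":0,"ry":0,"rz":0,"gripper":0.3}
    - {"tx":-0.001,"ty":0.08,"tz":0,"rx":0,"ry":0,"rz":0,"gripper":0.3}
    - {"tx":-0.001,"ty":0.08,"tz":0,"rx":0,"ry":0,"rz":0,"gripper":0.3}
    - {"tx":-0.001,"ty":0.08,"tz":0,"rx":0,"ry":0,"rz":0,"gripper":0.3}
    - {"tx":0,"ty":0,"tz":0,"rx":0,"ry":0,"rz":0,"gripper":0.3}
    - {"tx":0,"ty":0,"tz":0,"rx":0,"ry":0,"rz":0,"gripper":0.3}
  grip_force: 12

```text
time_s: 23.0
ee_pos: [614.6, -187.8, 200.3]
ee_rot: [-179.9, 0.2, 13.0]
force: [0.2, 0.3, 0.2]
gripper_width: 32.0
gripper_force: 0.0
```

```bash
python3 plan.py 618.5 -189.9 76 13; python3 -c "
from h import *
s=grab('scene'); im=s['frame'].astype(int)
cv2.imwrite('pics/c7.png',cv2.resize(s['frame'][100:240,200:340,::-1],None,fx=4,fy=4,interpolation=cv2.INTER_CUBIC))
p=env.state()['ee_pos']; w=env.state()['gripper_width']/2; t=np.radians(13); ex=np.array([np.cos(t),np.sin(t),0]);ey=np.array([-np.sin(t),np.cos(t),0])
for dz in (0,14,27):
  print(dz,[(4*(proj(s,p+ex*16+ey*b+[0,0,dz])-[200,100])).round().tolist() for b in(w,-w,w+12,-w-12)])
P=np.array([618.3,-188.9,120]); print('bar',[(4*(proj(s,P+ex*a)-[200,100])).round().tolist() for a in(-45,0,45)])"
```

```text
turn [-0.005  0.005 -0.001] rows 1.0 shift [0.0067 0.0059 0.2486] rows 3.0 t 23.0 w 32.02324293378184
0 [[197.0, 371.0], [136.0, 388.0], [219.0, 364.0], [114.0, 394.0]]
14 [[194.0, 350.0], [132.0, 367.0], [216.0, 344.0], [109.0, 374.0]]
27 [[190.0, 331.0], [129.0, 348.0], [213.0, 324.0], [105.0, 354.0]]
bar [[153.0, 425.0], [176.0, 476.0], [200.0, 530.0]]
```

View pics/c7.png

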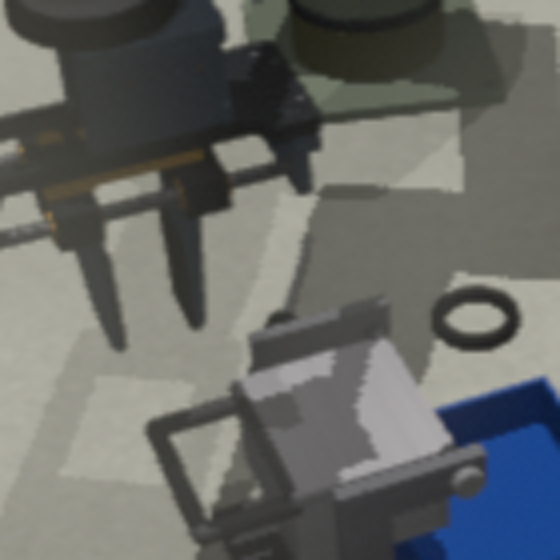

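The fingertips at (200,327) and (121,349) confirm the 27 mm offset. The bar runs (155,430)–(205,535), as predicted. Descending around it.

>>> send_rows:
  motion:
    - {"tx":0.006,"ty":0.005,"tz":0,"rx":0,"ry":0,"rz":0,"gripper":0.3}
    - {"tx":0,"ty":0,"tz":0.06,"rx":0,"ry":0,"rz":0,"gripper":0.3}
    - {"tx":0,"ty":0,"tz":0.06,"rx":0,"ry":0,"rz":0,"gripper":0.3}
    - {"tx":0,"ty":0,"tz":0.06,"rx":0,"ry":0,"rz":0,"gripper":0.3}
    - {"tx":0,"ty":0,"tz":0.04,"rx":0,"ry":0,"rz":0,"gripper":0.3}
    - {"tx":0,"ty":0,"tz":0.028,"rx":0,"ry":0,"rz":0,"gripper":0.3}
    - {"tx":0,"ty":0,"tz":0,"rx":0,"ry":0,"rz":0,"gripper":0.3}
    - {"tx":0,"ty":0,"tz":0,"rx":0,"ry":0,"rz":0,"gripper":0.3}

```text
time_s: 24.05
ee_pos: [619.7, -190.3, 79.1]
ee_rot: [179.9, -0.1, 13.0]
force: [0.7, 0.0, 0.6]
gripper_width: 31.7
gripper_force: 0.0
```

>>> send_rows:
  motion:
    - {"tx":0,"ty":0,"tz":0,"rx":0,"ry":0,"rz":0,"gripper":1}
    - {"tx":0,"ty":0,"tz":0,"rx":0,"ry":0,"rz":0,"gripper":1}
    - {"tx":0,"ty":0,"tz":0,"rx":0,"ry":0,"rz":0,"gripper":1}
    - {"tx":0,"ty":0,"tz":0,"rx":0,"ry":0,"rz":0,"gripper":1}
  grip_force: 15

```text
time_s: 24.55
ee_pos: [618.8, -188.4, 78.8]
ee_rot: [-179.8, -0.0, 13.0]
force: [-0.6, 4.1, 2.7]
gripper_width: 11.5
gripper_force: 15.0
```

```bash
cat > arc.py <<'E'
import sys; from h import *
# arc waypoints in tool rows (yaw 13, tool y = stand -y, z = down): handle stand (y,z) rel pivot
r=np.hypot(140,10); a0=np.arctan2(-10,-140)
angs=np.radians([float(x) for x in sys.argv[1:]])
P=[(r*np.cos(a0-a),r*np.sin(a0-a)) for a in angs]
for i in range(1,len(P)): print(round(np.degrees(angs[i])),'ty',round(-(P[i][0]-P[i-1][0])/500,4),'tz',round(-(P[i][1]-P[i-1][1])/500,4))
t=np.radians(13)
for a,p in zip(angs[[0,-1]],[P[0],P[-1]]): print(np.degrees(a),'world bar',586.9-np.sin(t)*p[0],-52.5+np.cos(t)*p[0],130+p[1])
print('ee',env.state()['ee_pos'],env.state()['gripper_width'],env.state()['force'])
E
python3 arc.py $(seq 0 6.5 149.5)
```

```text
6 ty 0.0005 tz -0.0318
13 ty -0.0031 tz -0.0317
20 ty -0.0067 tz -0.0311
26 ty -0.0102 tz -0.0302
32 ty -0.0135 tz -0.0288
39 ty -0.0167 tz -0.0271
46 ty -0.0197 tz -0.025
52 ty -0.0224 tz -0.0226
58 ty -0.0248 tz -0.02
65 ty -0.0269 tz -0.017
72 ty -0.0286 tz -0.0139
78 ty -0.03 tz -0.0105
84 ty -0.031 tz -0.0071
91 ty -0.0316 tz -0.0035
98 ty -0.0318 tz 0.0001
104 ty -0.0316 tz 0.0037
110 ty -0.031 tz 0.0072
117 ty -0.03 tz 0.0107
124 ty -0.0286 tz 0.014
130 ty -0.0268 tz 0.0172
136 ty -0.0247 tz 0.0201
143 ty -0.0222 tz 0.0228
150 ty -0.0195 tz 0.0251
0.0 world bar 618.3931476081411 -188.91180906993293 119.99999999999999
149.5 world bar 560.906298565416 60.09109064724589 209.67166241891383
ee [ 618.81295992 -188.38362205   78.80284666] 11.511184941787551 [-0.57229721  4.0707638   2.72275668]
```

>>> send_rows:
  motion:
    - {"tx":0,"ty":0,"tz":-0.032,"rx":0,"ry":0,"rz":0,"gripper":1}
    - {"tx":0,"ty":-0.003,"tz":-0.032,"rx":0,"ry":0,"rz":0,"gripper":1}
    - {"tx":0,"ty":-0.007,"tz":-0.031,"rx":0,"ry":0,"rz":0,"gripper":1}
    - {"tx":0,"ty":-0.01,"tz":-0.03,"rx":0,"ry":0,"rz":0,"gripper":1}
    - {"tx":0,"ty":-0.0135,"tz":-0.029,"rx":0,"ry":0,"rz":0,"gripper":1}
    - {"tx":0,"ty":-0.0165,"tz":-0.027,"rx":0,"ry":0,"rz":0,"gripper":1}
    - {"tx":0,"ty":-0.02,"tz":-0.025,"rx":0,"ry":0,"rz":0,"gripper":1}
    - {"tx":0,"ty":-0.0225,"tz":-0.0225,"rx":0,"ry":0,"rz":0,"gripper":1}
    - {"tx":0,"ty":-0.025,"tz":-0.02,"rx":0,"ry":0,"rz":0,"gripper":1}
    - {"tx":0,"ty":-0.027,"tz":-0.017,"rx":0,"ry":0,"rz":0,"gripper":1}
    - {"tx":0,"ty":-0.0285,"tz":-0.014,"rx":0,"ry":0,"rz":0,"gripper":1}
    - {"tx":0,"ty":-0.03,"tz":-0.0105,"rx":0,"ry":0,"rz":0,"gripper":1}

```text
time_s: 26.05
ee_pos: [596.8, -94.1, 227.3]
ee_rot: [179.6, -0.2, 12.9]
force: [-0.0, -6.2, 5.1]
gripper_width: 11.5
gripper_force: 15.0
```

```bash
python3 arc.py 78 149 | tail -3
```

```text
78.0 world bar 595.6481469092718 -90.39238728220438 264.8615471945552
149.0 world bar 561.063687253899 59.4093653401966 210.67700349442873
ee [596.83721646 -94.06015277 227.27671361] 11.500981860042929 [-0.01615585 -6.21929358  5.14229844]
```

>>> send_rows:
  motion:
    - {"tx":0,"ty":-0.031,"tz":-0.006,"rx":0,"ry":0,"rz":0,"gripper":1}
    - {"tx":0,"ty":-0.0315,"tz":-0.0035,"rx":0,"ry":0,"rz":0,"gripper":1}
    - {"tx":0,"ty":-0.032,"tz":0,"rx":0,"ry":0,"rz":0,"gripper":1}
    - {"tx":0,"ty":-0.0315,"tz":0.0035,"rx":0,"ry":0,"rz":0,"gripper":1}
    - {"tx":0,"ty":-0.031,"tz":0.007,"rx":0,"ry":0,"rz":0,"gripper":1}
    - {"tx":0,"ty":-0.03,"tz":0.0105,"rx":0,"ry":0,"rz":0,"gripper":1}
    - {"tx":0,"ty":-0.0285,"tz":0.014,"rx":0,"ry":0,"rz":0,"gripper":1}
    - {"tx":0,"ty":-0.027,"tz":0.017,"rx":0,"ry":0,"rz":0,"gripper":1}
    - {"tx":0,"ty":-0.0245,"tz":0.02,"rx":0,"ry":0,"rz":0,"gripper":1}
    - {"tx":0,"ty":-0.022,"tz":0.023,"rx":0,"ry":0,"rz":0,"gripper":1}

```text
time_s: 27.3
ee_pos: [562.6, 50.7, 179.3]
ee_rot: [-179.9, 0.1, 13.0]
force: [-3.1, 1.9, 2.1]
gripper_width: 11.9
gripper_force: 15.0
```

```bash
python3 arc.py 143 149
```

```text
149 ty -0.0181 tz 0.0231
143.0 world bar 563.1022432367579 50.579409282065924 222.24045834175968
149.0 world bar 561.063687253899 59.4093653401966 210.67700349442873
ee [562.6159008   50.66682188 179.25907948] 11.914214425327394 [-3.07646903  1.93627733  2.07740925]
```

>>> send_rows:
  motion:
    - {"tx":0,"ty":-0.016,"tz":0.02,"rx":0,"ry":0,"rz":0,"gripper":1}
    - {"tx":0,"ty":0,"tz":0,"rx":0,"ry":0,"rz":0,"gripper":1}
    - {"tx":0,"ty":0,"tz":0,"rx":0,"ry":0,"rz":0,"gripper":1}
    - {"tx":0,"ty":0,"tz":0,"rx":0,"ry":0,"rz":0,"gripper":1}
    - {"tx":0,"ty":0,"tz":0,"rx":0,"ry":0,"rz":0,"gripper":1}
    - {"tx":0,"ty":0,"tz":0,"rx":0,"ry":0,"rz":0,"gripper":1}
    - {"tx":0,"ty":0,"tz":0,"rx":0,"ry":0,"rz":0,"gripper":1}
    - {"tx":0,"ty":0,"tz":0,"rx":0,"ry":0,"rz":0,"gripper":1}
    - {"tx":0,"ty":0,"tz":0,"rx":0,"ry":0,"rz":0,"gripper":1}
    - {"tx":0,"ty":0,"tz":0,"rx":0,"ry":0,"rz":0,"gripper":1}

```text
time_s: 28.55
ee_pos: [560.9, 57.9, 169.4]
ee_rot: [-179.9, 0.1, 13.0]
force: [-4.7, 3.8, 1.8]
gripper_width: 11.5
gripper_force: 15.0
```

```bash
python3 -c "
from h import *
s=grab('scene'); cv2.imwrite('pics/c8.png',cv2.resize(s['frame'][120:270,260:420,::-1],None,fx=4,fy=4,interpolation=cv2.INTER_CUBIC))"; python3 arc.py 143 149 | tail -1
```

```text
ee [560.86929272  57.92709384 169.39054037] 11.566858500594845 [-4.24732521  4.25562158  1.03711532]
```

View pics/c8.png

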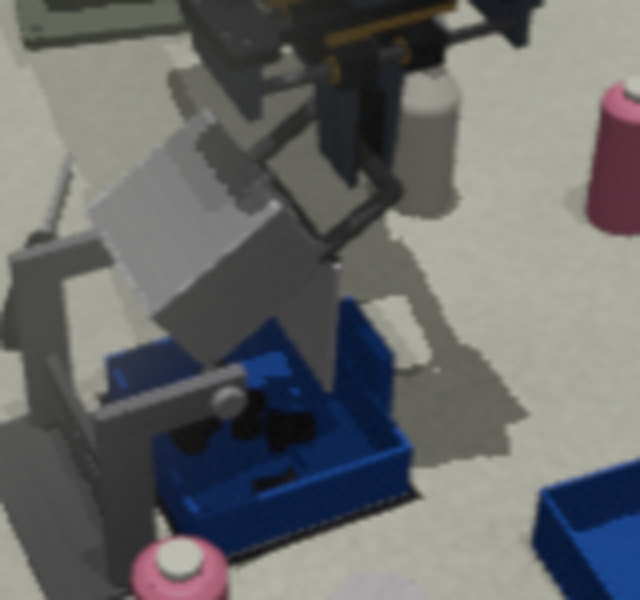

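The box is over at its stop, its lid hangs down open, and black bushes lie in the tray at (195,435), (245,415), (290,428) and (275,480), partly hidden by the arm. A small shake and a wait will make sure that none stays behind.

>>> send_rows:
  motion:
    - {"tx":0,"ty":0.019,"tz":-0.024,"rx":0,"ry":0,"rz":0,"gripper":1}
    - {"tx":0,"ty":-0.018,"tz":0.023,"rx":0,"ry":0,"rz":0,"gripper":1}
    - {"tx":0,"ty":0.018,"tz":-0.023,"rx":0,"ry":0,"rz":0,"gripper":1}
    - {"tx":0,"ty":-0.018,"tz":0.023,"rx":0,"ry":0,"rz":0,"gripper":1}
    - {"tx":0,"ty":0,"tz":0,"rx":0,"ry":0,"rz":0,"gripper":1}
    - {"tx":0,"ty":0,"tz":0,"rx":0,"ry":0,"rz":0,"gripper":1}
    - {"tx":0,"ty":0,"tz":0,"rx":0,"ry":0,"rz":0,"gripper":1}
    - {"tx":0,"ty":0,"tz":0,"rx":0,"ry":0,"rz":0,"gripper":1}
    - {"tx":0,"ty":0,"tz":0,"rx":0,"ry":0,"rz":0,"gripper":1}
    - {"tx":0,"ty":0,"tz":0,"rx":0,"ry":0,"rz":0,"gripper":1}
    - {"tx":0,"ty":0,"tz":0,"rx":0,"ry":0,"rz":0,"gripper":1}

```text
time_s: 29.98
ee_pos: [561.2, 57.5, 170.1]
ee_rot: [-179.9, 0.1, 13.0]
force: [-4.2, 3.8, 2.1]
gripper_width: 11.8
gripper_force: 15.0
```

```bash
python3 arc.py $(seq 149 -7 0) 0; python3 -c "
from h import *
s=grab('scene'); im=s['frame'].astype(int)[205:255,290:365]; m=(im.max(2)<45)
for v in range(0,50): print(''.join('#' if m[v,u] else '.' for u in range(75)))"
```

```text
142 ty 0.0214 tz -0.0268
135 ty 0.0245 tz -0.024
128 ty 0.0272 tz -0.0208
121 ty 0.0296 tz -0.0174
114 ty 0.0315 tz -0.0136
107 ty 0.0329 tz -0.0097
100 ty 0.0338 tz -0.0056
93 ty 0.0342 tz -0.0014
86 ty 0.0342 tz 0.0027
79 ty 0.0336 tz 0.0069
72 ty 0.0325 tz 0.0109
65 ty 0.0309 tz 0.0148
58 ty 0.0289 tz 0.0185
51 ty 0.0264 tz 0.0218
44 ty 0.0236 tz 0.0249
37 ty 0.0203 tz 0.0276
30 ty 0.0168 tz 0.0299
23 ty 0.0131 tz 0.0317
16 ty 0.0091 tz 0.033
9 ty 0.005 tz 0.0339
2 ty 0.0008 tz 0.0343
0 ty -0.0005 tz 0.0098
149.0 world bar 561.063687253899 59.4093653401966 210.67700349442873
0.0 world bar 618.3931476081411 -188.91180906993293 119.99999999999999
ee [561.21571375  57.49043558 170.09333929] 11.764846287040678 [-4.17818373  3.82778177  2.05707109]
...........................................................................
...........................................................................
...........................................................................
...........................................................................
.......................................
[... 2756 characters left out ...]
.........###....
.........###.....................................................###.......
..........###................................................####..........
...........##..............................................###.............
............##..........................................###................
............##.......................................###...................
.............##....................................##......................
.............##.................................##.........................
.............................................###...........................
..........................................###..............................
```

>>> send_rows:
  motion:
    - {"tx":0,"ty":0.0215,"tz":-0.027,"rx":0,"ry":0,"rz":0,"gripper":1}
    - {"tx":0,"ty":0.0245,"tz":-0.024,"rx":0,"ry":0,"rz":0,"gripper":1}
    - {"tx":0,"ty":0.027,"tz":-0.021,"rx":0,"ry":0,"rz":0,"gripper":1}
    - {"tx":0,"ty":0.0295,"tz":-0.0175,"rx":0,"ry":0,"rz":0,"gripper":1}
    - {"tx":0,"ty":0.0315,"tz":-0.0135,"rx":0,"ry":0,"rz":0,"gripper":1}
    - {"tx":0,"ty":0.033,"tz":-0.0095,"rx":0,"ry":0,"rz":0,"gripper":1}
    - {"tx":0,"ty":0.034,"tz":-0.0055,"rx":0,"ry":0,"rz":0,"gripper":1}
    - {"tx":0,"ty":0.034,"tz":-0.0015,"rx":0,"ry":0,"rz":0,"gripper":1}
    - {"tx":0,"ty":0.034,"tz":0.0025,"rx":0,"ry":0,"rz":0,"gripper":1}
    - {"tx":0,"ty":0.0335,"tz":0.007,"rx":0,"ry":0,"rz":0,"gripper":1}
    - {"tx":0,"ty":0.0325,"tz":0.011,"rx":0,"ry":0,"rz":0,"gripper":1}

```text
time_s: 31.4
ee_pos: [600.4, -107.8, 220.0]
ee_rot: [180.0, -0.1, 13.0]
force: [0.6, 0.7, -3.2]
gripper_width: 11.8
gripper_force: 15.0
```

```bash
python3 arc.py 72 0 | tail -3
```

```text
72.0 world bar 598.7713294780863 -103.92037723000917 260.057742337572
0.0 world bar 618.3931476081411 -188.91180906993293 119.99999999999999
ee [ 600.40501157 -107.75405332  219.99589803] 11.834357297903713 [ 0.64343051  0.66931906 -3.21729012]
```

>>> send_rows:
  motion:
    - {"tx":0,"ty":0.031,"tz":0.015,"rx":0,"ry":0,"rz":0,"gripper":1}
    - {"tx":0,"ty":0.028,"tz":0.0185,"rx":0,"ry":0,"rz":0,"gripper":1}
    - {"tx":0,"ty":0.0255,"tz":0.022,"rx":0,"ry":0,"rz":0,"gripper":1}
    - {"tx":0,"ty":0.0225,"tz":0.025,"rx":0,"ry":0,"rz":0,"gripper":1}
    - {"tx":0,"ty":0.0195,"tz":0.0275,"rx":0,"ry":0,"rz":0,"gripper":1}
    - {"tx":0,"ty":0.016,"tz":0.03,"rx":0,"ry":0,"rz":0,"gripper":1}
    - {"tx":0,"ty":0.0125,"tz":0.0315,"rx":0,"ry":0,"rz":0,"gripper":1}
    - {"tx":0,"ty":0.0085,"tz":0.033,"rx":0,"ry":0,"rz":0,"gripper":1}
    - {"tx":0,"ty":0.0045,"tz":0.034,"rx":0,"ry":0,"rz":0,"gripper":1}
    - {"tx":0,"ty":0.0005,"tz":0.03,"rx":0,"ry":0,"rz":0,"gripper":1}
    - {"tx":0,"ty":0,"tz":0,"rx":0,"ry":0,"rz":0,"gripper":1}
    - {"tx":0,"ty":0,"tz":0,"rx":0,"ry":0,"rz":0,"gripper":1}

```text
time_s: 32.9
ee_pos: [618.4, -188.9, 87.1]
ee_rot: [180.0, 0.0, 13.0]
force: [1.2, -2.7, -2.3]
gripper_width: 11.2
gripper_force: 15.0
```

```bash
python3 plan.py 618.8 -188.4 79 13; python3 -c "
from h import *
print(env.state()['force'])
g=grab('top'); im=g['frame'].astype(int)[165:240,265:345]; m=(im.max(2)<45)
b=(im[:,:,2]-im[:,:,0]>35)
for v in range(75): print(''.join('#' if m[v,u] else ('o' if b[v,u] else '.') for u in range(80)))"
```

```text
turn [0.001 0.001 0.   ] rows 1.0 shift [ 0.0009 -0.0007  0.0161] rows 1.0 t 32.9 w 11.156156106717415
[ 1.16151945 -2.65760405 -2.31633429]
..........................oooooooooooooooooooooooooooooo........................
......................oooooooooooooo..ooooooooooooooooooo.......................
..................oooooooooooooooooo#.ooooooooooooooooooo.......................
..............oooooooooooooooooooooo#.ooooooooooooooooooo.......................
..........oooooooooooooooooooooooooo##....oooooooooooooo........................
.......oooooooooooooooooooooooooooo.#######..oooooooooooo.......................
......ooooooooooooooooooooooooooooo.#########.ooooooooooo.......................
......ooooooooooooooooooooooooooooo.#########.ooooooooooo.......................
......ooooooooooooooooooooooooooooo.#########.ooooooooooo.......................
.......oooooooooooooooooooooooooooo.#########ooooooooooooo......................
.......oooooooooooooooooooooooooooo.########.ooooooooooooo......................
.......oooooooooooooooooooooooooooo.#....###.oooooooooooooo.........
[... 4415 characters left out ...]
....................................................
................................................................................
................................................................................
................................................................................
................................................................................
................................................................................
................................................................................
................................................................................
................................................................................
```

All five bushes lie in the tray: top-view pixels (305,173), (298,192), (308,201), (320,197) and (314,212). Now I set the box down fully, open the fingers just a little and leave upwards.

>>> send_rows:
  motion:
    - {"tx":0,"ty":0,"tz":0.008,"rx":0,"ry":0,"rz":0,"gripper":1}
    - {"tx":0,"ty":0,"tz":0.008,"rx":0,"ry":0,"rz":0,"gripper":1}
    - {"tx":0,"ty":0,"tz":0,"rx":0,"ry":0,"rz":0,"gripper":1}
    - {"tx":0,"ty":0,"tz":0,"rx":0,"ry":0,"rz":0,"gripper":0.3}
    - {"tx":0,"ty":0,"tz":0,"rx":0,"ry":0,"rz":0,"gripper":0.3}
    - {"tx":0,"ty":0,"tz":0,"rx":0,"ry":0,"rz":0,"gripper":0.3}
    - {"tx":0,"ty":0,"tz":-0.03,"rx":0,"ry":0,"rz":0,"gripper":0.3}
    - {"tx":0,"ty":0,"tz":-0.06,"rx":0,"ry":0,"rz":0,"gripper":0.3}
    - {"tx":0,"ty":0,"tz":-0.1,"rx":0,"ry":0,"rz":0,"gripper":0.3}
    - {"tx":0,"ty":0,"tz":-0.1,"rx":0,"ry":0,"rz":0,"gripper":0.3}
    - {"tx":0,"ty":0,"tz":0,"rx":0,"ry":0,"rz":0,"gripper":0.3}
    - {"tx":0,"ty":0,"tz":0,"rx":0,"ry":0,"rz":0,"gripper":0.3}

```text
time_s: 34.45
ee_pos: [618.3, -188.5, 224.4]
ee_rot: [-180.0, -0.0, 13.0]
force: [0.5, -0.4, -1.5]
gripper_width: 32.0
gripper_force: 0.0
```

```bash
python3 -c "
from h import *
s=grab('scene'); f=s['frame'].astype(int)
# compare lid/handle area and mat/can with the first picture
o=cv2.imread('pics/scene0.png')[:,:,::-1].astype(int)
d=abs(f-o).max(2)
for n,(a,b,c,e) in dict(box=(180,232,232,316),can_on_mat=(190,250,145,195)).items(): print(n,d[a:b,c:e].mean(),(d[a:b,c:e]>60).mean())
m=(d>60)
for v in range(178,240,2): print(''.join('#' if m[v,u] else '.' for u in range(230,320)))
st=env.state(); print(st['time_s'],st['ee_pos'],st['gripper_width'],st['force'])"
```

```text
box 19.855082417582416 0.038461538461538464
can_on_mat 16.670333333333332 0.08466666666666667
..........................................................................................
..........................................................................................
..........................................................................................
..........................................................................................
..........................................................................................
..........................................................................................
..........................................................................................
..........................................................................................
..........................................................................................
..........................................................................................
..........................................................................................
.....
[... 1220 characters left out ...]
........................................########
..................................................................................########
..................................................................................########
...............................................................................###########
...........................................................................###############
......................####.............................................###################
.....................#####...............................................#################
34.5 [ 617.86975732 -188.39782035  223.26830442] 31.723476102747664 [ 0.14228504  0.38424093 -0.64730928]
```

The box and handle match the first picture except for the gripper's shadow, so the box is upright with its lid shut. Handing in.

```bash
python3 -c "
from workcell import env
print(env.job_done())"
```

```text
the job is handed in; nothing more can be done
None
```

I handed the job in at about 34.5 s with the can upright on the mat, the tray in the bay with all five bushes in it, and the box upright with its lid shut; no verdict came back, and two of the ten views I used were extra crops after my first grip on the tab missed (the fingertips sit about 27 mm higher than the reading).

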